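# Clear the spent filter cartridge from the desoldering collector tube

### The job

A spent red filter cartridge is stuck in the sloping glass collector tube. First turn the green lid of the waste canister by its black pin until the lid's opening is right under the tube's lower end; then take the blue-handled push rod from its blue rack and push it down through the tube from the upper end so that the cartridge comes out below and drops into the canister. Push the rod fully home, its steel collar against the tube's rim, let go and leave it there; leave everything else on the bench undisturbed.

Things in the scene. Friction and masses are not known exactly. Their poses are not given: they have to be found in the camera images.
- tube: glass collector tube, fixed to a stand, 90 mm long, outside 41 mm, bore 34 mm across, open at both ends. Origin: centre of its LOWER end, 104 mm above the bench. Its z axis runs up along the bore to the upper end, sloping 35 degrees from vertical, its upper end leaning roughly towards the robot; its y axis is level. A 14 x 30 mm post stands under its upper part
- tube_mouth (a point): centre of the tube's UPPER end (178 mm above the bench), on the bore's axis. No orientation of its own worth using: use tube's
- cartridge_center (a point): centre of the red cartridge with a white band, a cylinder 28 mm across and 40 mm long, lying along the bore; at the start its upper face is 18 mm below the tube's upper end. A spring clip (orange, on the upper side of the tube, 44 to 76 mm below the upper end) grips it: it takes about 6 to 12 N along the bore to move it, until the clip lets go of its tail (after nearly 60 mm of travel) and it falls out below
- lid (a joint): angle of the green lid (rad), 82 mm radius, counted counter-clockwise seen from above. 0: the lid's opening (a quarter of the disc, with yellow edges) is centred under the tube's lower end and the pin is on the opposite side of the hub; it can turn from -2.2 to 2.2, and stays where it is left (about 1.5 N at the pin)
- lid_pin (a point): the lid's upright black pin, round, 18 mm across, 45 mm tall (from the lid's top at 64 mm to 109 mm above the bench), fixed to the lid 52 mm from the hub, opposite the opening. Point on its axis 89 mm above the bench; moves with the lid
- lid_hub (a point): centre of the lid's top face, 64 mm above the bench, on the vertical axis about which the lid turns. The steel hub stands 10 mm above it. The round grey canister under the lid is 160 mm across and fixed to the stand
- rod_grip (a point): on the push rod's axis, 33 mm above its collar's top, mid-length of its round blue handle (22 mm across, 62 mm long, from the collar up to 29 mm above this point). Axes: z runs along the rod to the handle end. At the start the rod hangs upright in the blue rack (a fixed sleeve, 44 mm across with 30 mm bore, on a 76 mm foot), collar on the rack's rim 112 mm above the bench. Mass about 0.2 kg
- rod_collar (a point): on the rod's axis, at the underside of its steel collar (46 mm across, 5 mm thick), 38 mm below rod_grip: the face that comes to rest on the tube's rim
- rod_tip (a point): the rod's lower end: 104 mm below the collar's underside. The brass head there is 22 mm across and 12 mm long; the steel shaft above is 15 mm across
- bottle_mid (a point): a loose clear dropper bottle with green cap, 44 mm across, 120 mm tall, standing; point at its centre half-way up
- spool_mid (a point): a loose white and silver solder spool, 64 mm across, 50 mm tall, standing; point at its centre
- jar_mid (a point): a loose white jar with blue cap, 60 mm across, 50 mm tall; point at its centre half-way up
- driver_mid (a point): the nut driver with a fat orange handle (32 mm across) and black collar that hangs upright in a GREY rack like the rod's; not needed. Its top is 80 mm above this point; point on its axis 4 mm under the collar
Mind the look-alikes: they are no part of the job. There is more than one size of the part that bears rod_grip; the job needs the largest.

How it is judged:
On the way, in this order (a step that is already met when the one before it is completed fails the run):
1. the lid is turned so that its opening is under the tube (within 0.25 rad) while the cartridge is still stuck (value of joint lid between -0.25 and 0.25 rad and distance of cartridge_center from where it was at the start of the episode below 0.012 m), for 0.2 s.
2. the rod's tip has entered the tube from the upper end, the cartridge still in the tube (z of rod_tip in the frame of tube between 0 and 0.083 m and z of cartridge_center in the frame of tube above 0 m and x of rod_tip in the frame of tube between -0.012 and 0.012 m and y of rod_tip in the frame of tube between -0.012 and 0.012 m and x of cartridge_center in the frame of tube between -0.012 and 0.012 m and y of cartridge_center in the frame of tube between -0.012 and 0.012 m).
3. the cartridge is in the canister below the lid (horizontal distance between cartridge_center and lid_hub below 0.076 m and height (world z) of cartridge_center below 0.045 m), for 0.2 s.
At the end, for the whole second after the job is handed in: The cartridge lies inside the canister under the lid, the lid's opening is still under the tube (within 0.25 rad), and the rod stands in the tube with its collar on the tube's upper rim (within 8 mm), released and at rest (all of step 3 and value of joint lid between -0.25 and 0.25 rad and z of rod_collar in the frame of tube below 0.098 m and x of rod_collar in the frame of tube between -0.012 and 0.012 m and y of rod_collar in the frame of tube between -0.012 and 0.012 m and linear speed of each of rod, cartridge below 0.02 m/s); the robot touches nothing.
It fails at once if bottle moved more than 40 mm from its place (distance of bottle_mid from where it was at the start of the episode above 0.04 m).
It fails at once if spool moved more than 40 mm from its place (distance of spool_mid from where it was at the start of the episode above 0.04 m).
It fails at once if jar moved more than 40 mm from its place (distance of jar_mid from where it was at the start of the episode above 0.04 m).
It fails at once if driver moved more than 40 mm from its place (distance of driver_mid from where it was at the start of the episode above 0.04 m).
It also fails if it takes over 56 s, if anything falls off the work surface, if the arm or the gripper's body presses on something with over 40 N, if the wrist force passes 120 N, or if a joint passes its speed limit or range.

### The arm

A 7-joint arm with a two-finger parallel gripper is mounted at the origin on the work surface. World frame = base frame: x ahead of the robot, y to its left, z up, the work surface at z = 0. Lengths are in m, angles in rad, forces in N, time in s.
With the tool pointing down it reaches from about 0.4 to 0.9 m from the base axis. Payload 5.5 kg.
Tool frame: the origin (TCP) lies at the very end of the fingers, on their centre line; the grasp point (between the pads) lies 19 mm behind it; z points along the fingers, y is the line along which they close (so a half turn about z gives the same grasp; the last joint's range is limited). The gripper opens to 85 mm and grips with 20 to 120 N. Pads are 22 mm wide; open, the fingers measure 114 mm over their backs; the gripper's body (76 mm by 85 mm) begins 54 mm behind the grasp point. The pads swing forward as they close: fully open they stand 13 mm farther back than shut.
Start: joints at [-0.854, 0.501, -0.427, 1.55, 0.221, 1.138, -0.21], TCP at [0.285, 0.584, 0.231] pointing down, gripper open.
Joint ranges: [-2.88, 2.88], [-0.31, 2.03], [-1.54, 1.56], [0.2, 2.42], [-1.41, 4.55], [0.19, 2.02], [-2.57, 2.57]. Speed limits (rad/s): [2.57, 2.57, 3.14, 3.14, 3.14, 3.14, 3.14].

### API

Orientations are given as [roll, pitch, yaw] about the fixed x, y, z axes, in that order (R = Rz(yaw) Ry(pitch) Rx(roll)).
In Python, from cell import ctrl gives the robot as it stands. The module is installed in compiled form; this text tells all that it offers.
- The arm moves only by the tool jog_arm, never from a script. Its arguments are lists of equal length, an entry for each row: "hand": the opening, from 0 (shut) to 1 (fully open); "dp": the shift along the tool's x, y, z in mm, a list of three; "delta_rot": the turn, a rotation vector about the tool's x, y, z in degrees, a list of three. A call has 1 to 10 rows; each row shifts and turns the commanded pose from where the row before left it, along the tool's axes as they then stand; what a row does not reach is not made up. A row lasts 1/8 s, in which the tool goes at most 62.5 mm and 10.7 degrees, less where a joint would pass 70% of its speed; a pose out of reach is approached as far as the arm can. A call with a gripper value outside its range is refused whole. The fingers move at their own pace and stop on an object; "squeeze" is the grip in N (left out, the last holds). Time passes only in rows, so rows that do not move let the fingers close. It gives the time, the measured TCP pose, the force, the opening and the grip force at its end, in the units of the state.
- ctrl.get_obs(): the state, without advancing time (a new reading comes with each control period).
- ctrl.snapshot(name): name is "scene" or "top"; returns (picture, depth): 420x560x3 uint8, red, green, blue; 420x560 float32, m along the optical axis (not along the pixel's ray), 0 where there is no reading.
- ctrl.camera_model(name): a dict with "mtx" (3x3 intrinsics, pixels), "R" (3x3) and "t" (3): a world point X has camera coordinates R X + t. Camera axes: x right, y down, z forward; pixel columns grow to the right and rows downward; lengths in m; the calibration is good to about 2 mm. A picture is of the moment at which its call begins. camera_model takes no time and is no camera call.
- ctrl.hand_in(): hands the job in; it is judged then, once.
The state is a dict: "t": time; "qpos": joint angles; "qvel": joint speeds; "effort": joint torques, N m; "ee_pos": TCP position; "orientation": TCP orientation; "force": force on the tool from outside, world axes, zero at the start; "moment": the same for the moment, N m; "finger_gap": finger opening in m; "grip_force": force on a finger pad.
Only numpy, scipy, OpenCV 4.12 (cv2) and the standard library are available. Lean on these libraries where they do the work, as an engineer would, in place of code of your own. Each camera call takes 0.05 s, during which the arm holds its last target. There are 200 camera calls.

## Working session

There is one attempt and no reset: what is moved stays moved. The work goes in short steps, Python scripts to look and compute and a tool call to move; the robot and the scene stay as the last step left them, time stands still between calls to the robot, and variables do not carry over. Pictures are saved under pics/ and viewed, at most 12 in all, crops included, and the job is handed in when it is done.

Besides the shell and the picture viewer there is one more tool, called after "Call:" as name(argument=value, ...), one argument or row to a line, values as JSON. jog_arm: Moves the arm, as the interface text tells. Its arguments: {"type":"object","properties":{"hand":{"type":"array","items":{"type":"number"}},"dp":{"type":"array","items":{"type":"array","items":{"type":"number"}}},"delta_rot":{"type":"array","items":{"type":"array","items":{"type":"number"}}},"squeeze":{"type":"number"}},"required":["hand","dp","delta_rot"]}

```bash
mkdir -p pics
cat > h.py <<'E'
import numpy as np, cv2
from cell import ctrl
def snap(n,f):
    im,d=ctrl.snapshot(n); np.savez(''+f+'.npz',im=im,d=d); cv2.imwrite('pics/'+f+'.png',im[:,:,::-1]); return im,d
def world(n,d):
    m=ctrl.camera_model(n); K,R,t=[np.array(m[k]) for k in('mtx','R','t')]
    v,u=np.mgrid[:d.shape[0],:d.shape[1]]
    c=np.stack([(u-K[0,2])/K[0,0]*d,(v-K[1,2])/K[1,1]*d,d],-1)
    return (c-t.ravel())@R
E
python3 - <<'E'
from h import *
for n in('scene','top'):
    snap(n,n+'0'); m=ctrl.camera_model(n); print(n,m)
print(ctrl.get_obs())
E
```

```text
scene {'mtx': array([[482.4920497 ,   0.        , 273.9440379 ],
       [  0.        , 482.4920497 , 208.78119465],
       [  0.        ,   0.        ,   1.        ]]), 'R': array([[ 0.7948384 ,  0.60665497, -0.01420076],
       [ 0.51710178, -0.68938113, -0.50730603],
       [-0.31754946,  0.39588308, -0.86164896]]), 't': array([-0.41965193, -0.22214569,  1.38512475])}
top {'mtx': array([[421.02751072,   0.        , 280.82386798],
       [  0.        , 421.02751072, 205.40066459],
       [  0.        ,   0.        ,   1.        ]]), 'R': array([[-2.60583742e-02, -9.99659103e-01, -1.62421920e-03],
       [-9.95968042e-01,  2.61016086e-02, -8.58275354e-02],
       [ 8.58406718e-02, -6.18855626e-04, -9.96308685e-01]]), 't': array([0.01340545, 0.56778111, 1.0606057 ])}
{'t': 0.1, 'qpos': array([-0.85380958,  0.50182244, -0.42682441,  1.55135088,  0.22081938,
        1.13831482, -0.210273  ]), 'qvel': array([-0.00068614, -0.00170803, -0.00140762,  0.0005075 ,  0.00035039,
       -0.00187605,  0.00020494]), 'effort': array([-1.02707581e-02, -5.70812130e+01, -5.83803892e+00, -2.81745493e+01,
        1.05203449e-02,  5.51908204e-03, -4.19499230e-06]), 'ee_pos': array([0.2846917 , 0.58362632, 0.23031946]), 'orientation': array([-3.13975985e+00, -6.59534848e-05,  2.68790524e+00]), 'force': array([-0.64693667, -0.49568122,  0.2039483 ]), 'moment': array([0.00989638, 0.03622231, 0.03897361]), 'grip_force': 0.0, 'finger_gap': 0.08541909889709905}
```

View pics/scene0.png

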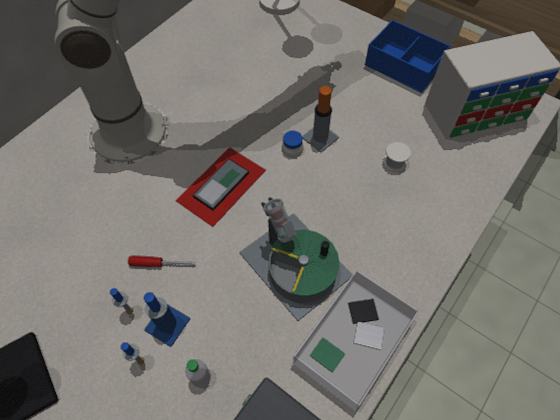

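View pics/top0.png

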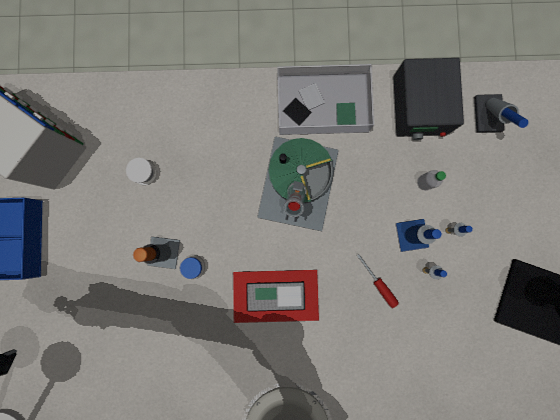

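The scene view shows the lid hub at (303,260), the pin at (324,247), the tube at (278,210), the blue rack at (163,315) and the driver at (323,110). In the top view the hub is at (301,170), the pin at (283,158), the tube mouth at (293,207), the rod handle at (432,234), the bottle at (433,179), the spool at (140,170), the jar at (192,267), and a dark-racked look-alike at (515,118).

Run:
```python
from h import *
T=np.load('top0.npz');S=np.load('scene0.npz')
def crop(a,r0,c0,h,w): return cv2.resize(a[r0:r0+h,c0:c0+w],(400,300),interpolation=cv2.INTER_CUBIC)
a=np.vstack([np.hstack([crop(T['im'],130,240,112,150),crop(T['im'],170,390,75,100)]),np.hstack([crop(S['im'],190,230,112,150),crop(S['im'],280,100,75,100)])])
cv2.imwrite('pics/c1.png',a[:,:,::-1])
P=world('top',T['d'])
for n,(u,v) in dict(pin=(283,158),hub=(301,170),rodtop=(436,234),decoytop=(518,120),small1=(466,229),small2=(441,272),bottle=(440,175),spool=(140,170),jar=(192,267),driver=(140,255),mouth=(293,207),box=(430,90),lid=(320,150)).items(): print(n,np.round(P[v,u],4))
def segs(im,P,lo,hi,box,z):
    hsv=cv2.cvtColor(im,cv2.COLOR_RGB2HSV); m=cv2.inRange(hsv,lo,hi)>0
    r=np.zeros_like(m);r[box[1]:box[3],box[0]:box[2]]=1
    q=P[m&r&(P[...,2]>z)]; return q
q=segs(T['im'],P,(100,120,60),(130,255,255),(415,220,446,246),.12);print('rod blue',len(q),q.min(0),q.max(0),np.median(q[q[:,2]>.172],0))
Q=world('scene',S['d'])
q=segs(S['im'],Q,(100,120,60),(130,255,255),(140,285,175,320),.12);print('rod blue scene',len(q),q.min(0),q.max(0),np.median(q[q[:,2]>.172],0))
# plane z 172-181 near mouth, cloud
for nm,W in(('top',P),('scene',Q)):
    m=(abs(W[...,0]-.55)<.2)&(abs(W[...,1])<.15)&(W[...,2]>.12)
    q=W[m];print(nm,len(q),q.min(0),q.max(0))
    m=(abs(W[...,0]-.55)<.25)&(abs(W[...,1])<.15)&(abs(W[...,2]-.105)<.006)
    if m.any(): q=W[m];print(' pintop?',len(q),np.median(q,0),q.min(0),q.max(0))
```

```text
pin [ 0.6747 -0.0096  0.1083]
hub [ 0.6504 -0.0537  0.0734]
rodtop [ 0.4827 -0.3403  0.1785]
decoytop [ 0.7386 -0.5503  0.1593]
small1 [ 0.4929 -0.4296  0.1265]
small2 [ 0.3957 -0.366   0.1261]
bottle [ 0.6223 -0.38    0.1177]
spool [0.6656 0.354  0.0476]
jar [0.4178 0.2235 0.0491]
driver [0.4539 0.3076 0.1845]
mouth [ 0.552  -0.0287  0.1591]
box [ 0.8326 -0.3712  0.1093]
lid [ 0.7022 -0.1037  0.0611]
rod blue 106 [ 0.47392951 -0.34980642  0.12805067] [ 4.93792455e-01 -7.62757351e-04  1.10544369e+00] [ 0.48281558 -0.34024547  0.17766929]
rod blue scene 95 [ 0.4735893  -0.44690657  0.12212805] [ 0.88827302 -0.33131007  1.07483607] [ 0.48513793 -0.34172151  0.17979804]
top 1523 [ 0.47479805 -0.05662943  0.12077661] [ 6.15194938e-01 -7.62757351e-04  1.10544369e+00]
 pintop? 50 [ 0.67701615 -0.00849966  0.10694377] [ 0.58905525 -0.05985161  0.09960006] [6.87470037e-01 8.83224019e-05 1.10818763e-01]
scene 801 [ 0.51816492 -0.05955428  0.12007322] [ 0.61483173 -0.00581194  0.19378915]
 pintop? 60 [ 0.67644261 -0.01293687  0.10848812] [ 0.54456719 -0.0613787   0.09915803] [ 6.85473147e-01 -3.54498768e-04  1.10825511e-01]
```

View pics/c1.png

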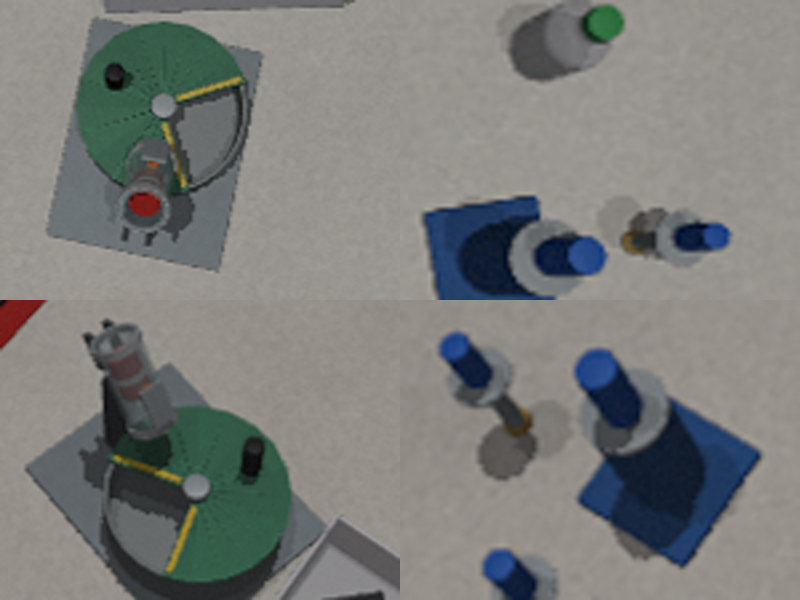

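The crop shows the tube mouth with the red cartridge at crop (145,205), the lid hub at (163,105) and the pin at (115,75). The true rod sits in the blue rack, with its handle top at (585,255). The two smaller blue-handled rods are look-alikes. Next I fit the tube.

```bash
cat > fit.py <<'E'
from h import *
from scipy.optimize import least_squares
from scipy.spatial.transform import Rotation as Ro
pts=[]
for n in('top','scene'):
    D=np.load(n+'0.npz');W=world(n,D['d']);im=D['im'].astype(int)
    m=(abs(W[...,0]-.57)<.09)&(abs(W[...,1]+.03)<.06)&(W[...,2]>.115)&(W[...,2]<.2)
    grey=(im.max(-1)-im.min(-1)<25)&(im.max(-1)>70)
    print(n,m.sum(),(m&grey).sum()); pts.append(W[m&grey])
P=np.vstack(pts)
def frame(p):
    a=p[2]; z=np.array([np.cos(a)*np.sin(np.radians(35)),np.sin(a)*np.sin(np.radians(35)),np.cos(np.radians(35))])
    return np.array([p[0],p[1],.104]),z
def res(p):
    o,z=frame(p);d=P-o;h=d@z;r=np.linalg.norm(d-h[:,None]*z,axis=1)
    return np.where((h>0)&(h<.095),r-.0205,.004)
for sel in(0,1):
    s=least_squares(res,[.60,-.044,np.radians(168.5)],loss='soft_l1',f_scale=.002)
    o,z=frame(s.x);d=P-o;h=d@z
    print(s.x,np.degrees(s.x[2]),'med abs',np.median(abs(res(s.x))),'mouth',o+.09*z,'hpct',np.percentile(h,[1,10,50,90,99]))
    P=P[abs(res(s.x))<.003]
# reproject mouth
for n in('top','scene'):
    c=ctrl.camera_model(n)
    for X in(o,o+.09*z,np.array([.651,-.054,.064]),np.array([.484,-.341,.179]),np.array([.677,-.011,.109])):
        q=c['mtx']@(c['R']@X+np.ravel(c['t']));print(n,np.round(q[:2]/q[2],1))
E
python3 fit.py
python3 - <<'E'
from h import *
# pin & rod top & hub : circle centroid via depth, both views
for n in('top','scene'):
    D=np.load(n+'0.npz');W=world(n,D['d'])
    for nm,c,z,r in(('hub',(.651,-.054),.074,.014),('pin',(.677,-.010),.109,.012),('rod',(.484,-.341),.179,.014),('collar',(.484,-.341),.117,.026),('driver',(.454,.307),.185,.02),('lidpl',(.651,-.054),.064,.085)):
        m=(np.hypot(W[...,0]-c[0],W[...,1]-c[1])<r)&(abs(W[...,2]-z)<.005);q=W[m]
        if len(q):print(n,nm,len(q),q.mean(0).round(4),((q.max(0)+q.min(0))/2).round(4))
E
```

```text
top 597 405
scene 834 637
[ 0.59956963 -0.03955137  2.92701692] 167.7057161789156 med abs 0.0023045288786902023 mouth [ 0.5491316  -0.02855937  0.17772368] hpct [0.00662739 0.02304246 0.06603858 0.09092495 0.09396759]
[ 0.59815619 -0.03974325  2.92099889] 167.3609083467935 med abs 0.0011164158767039793 mouth [ 0.54778523 -0.02844792  0.17772368] hpct [0.00522453 0.02911985 0.07624978 0.09048629 0.09312399]
top [296.4 189.6]
top [293.2 208.2]
top [300.9 170.4]
top [436.4 233.4]
top [283.6 157. ]
scene [287.3 236.1]
scene [272.1 204.4]
scene [302. 261.]
scene [148.8 297.1]
scene [323.6 244.9]
top hub 68 [ 0.6525 -0.0532  0.0726] [ 0.6531 -0.0525  0.073 ]
top pin 39 [ 0.6781 -0.0069  0.1073] [ 0.6786 -0.0072  0.1079]
top rod 77 [ 0.4835 -0.3408  0.1773] [ 0.4838 -0.341   0.177 ]
top collar 188 [ 0.4836 -0.3358  0.1156] [ 0.4839 -0.3391  0.1169]
top driver 166 [0.4552 0.308  0.1856] [0.4551 0.3079 0.1852]
top lidpl 1934 [ 0.6707 -0.04    0.0626] [ 0.6539 -0.0511  0.0639]
scene hub 84 [ 0.6523 -0.0543  0.0748] [ 0.6523 -0.0536  0.0738]
scene pin 51 [ 0.6778 -0.0091  0.1096] [ 0.6771 -0.0084  0.1089]
scene rod 99 [ 0.4833 -0.3414  0.1797] [ 0.4831 -0.3411  0.179 ]
scene collar 245 [ 0.4882 -0.3426  0.1182] [ 0.4836 -0.3412  0.117 ]
scene driver 82 [0.456  0.3054 0.1868] [0.4543 0.308  0.1851]
scene lidpl 2436 [ 0.6645 -0.0452  0.0653] [ 0.6514 -0.0512  0.0641]
```

Call:
jog_arm(
  hand=[0.5, 0.5, 0.5, 0.5, 0.5, 0.5, 0.5, 0.5, 0.5],
  dp=[
    [0, 0, 0],
    [0, 0, 0],
    [0, 0, 0],
    [0, 0, 0],
    [0, 0, 0],
    [0, 0, 0],
    [0, 0, 0],
    [0, 0, 0],
    [0, 0, 0],
  ],
  delta_rot=[
    [0, 0, 9.5],
    [0, 0, 9.5],
    [0, 0, 9.5],
    [0, 0, 9.5],
    [0, 0, 9.5],
    [0, 0, 9.5],
    [0, 0, 9.5],
    [0, 0, 9.5],
    [0, 0, 0],
  ],
  squeeze=20,
)

```text
t: 1.23
ee_pos: [0.2847, 0.5839, 0.2308]
orientation: [3.142, 0.001, 1.363]
force: [0.5, -0.1, 0.6]
finger_gap: 0.0426
grip_force: 0.0
```

```bash
cat > go.py <<'E'
import sys
from h import *
from scipy.spatial.transform import Rotation as Ro
o=ctrl.get_obs();R=Ro.from_euler('xyz',o['orientation'])
AZ=np.radians(167.5);A=np.array([np.cos(AZ)*np.sin(np.radians(35)),np.sin(AZ)*np.sin(np.radians(35)),np.cos(np.radians(35))])
def tgtR(tilt):  # tool z=-axis; tool y in tube plane, az -12.5 at tilt 0
    t=np.radians(35 if tilt else 0)
    z=-np.array([np.cos(AZ)*np.sin(t),np.sin(AZ)*np.sin(t),np.cos(t)]); x=np.array([np.cos(AZ-np.pi/2),np.sin(AZ-np.pi/2),0])
    y=np.cross(z,x); return Ro.from_matrix(np.stack([x,y,z],1))
def to(p,tilt=0):
    T=tgtR(tilt); print('dp tool mm',(R.inv().apply(np.array(p)-o['ee_pos'])*1e3).round(1),'rot deg',np.degrees((R.inv()*T).as_rotvec()).round(1),'after-rot dp',(T.inv().apply(np.array(p)-o['ee_pos'])*1e3).round(1))
if __name__=='__main__':
    print('t',o['t'],'pos',o['ee_pos'].round(4),'q',o['qpos'].round(2),'F',o['force'].round(1),'gap',o['finger_gap'].round(4),o['grip_force'])
    to([float(v) for v in sys.argv[1:4]],int(sys.argv[4]))
E
python3 go.py .678 -.0085 .23 0
```

```text
Traceback (most recent call last):
  File "go.py", line 13, in <module>
    print('t',o['t'],'pos',o['ee_pos'].round(4),'q',o['qpos'].round(2),'F',o['force'].round(1),'gap',o['finger_gap'].round(4),o['grip_force'])
                                                                                                     ^^^^^^^^^^^^^^^^^^^^^
AttributeError: 'float' object has no attribute 'round'
```

Call:
jog_arm(
  hand=[0.5, 0.5, 0.5, 0.5, 0.5, 0.5, 0.5, 0.5, 0.5, 0.5],
  dp=[
    [-33, 34, 0],
    [-33, 34, 0],
    [-33, 34, 0],
    [-33, 34, 0],
    [-33, 34, 0],
    [-33, 34, 0],
    [-33, 34, 0],
    [-33, 34, 0],
    [-33, 34, 0],
    [-33, 34, 0],
  ],
  delta_rot=[
    [0, 0, 0],
    [0, 0, 0],
    [0, 0, 0],
    [0, 0, 0],
    [0, 0, 0],
    [0, 0, 0],
    [0, 0, 0],
    [0, 0, 0],
    [0, 0, 0],
    [0, 0, 0],
  ],
)

```text
t: 2.48
ee_pos: [0.5495, 0.1894, 0.2312]
orientation: [-3.141, -0.0, 1.366]
force: [0.4, 0.3, 0.2]
finger_gap: 0.0429
grip_force: 0.0
```

```bash
sed -i "s/o\['finger_gap'\].round(4)/o['finger_gap']/" go.py; python3 go.py .678 -.0085 .23 0
```

```text
t 2.475 pos [0.5495 0.1894 0.2312] q [-0.39  0.34  0.02  1.74 -0.01  1.06 -0.58] F [0.4 0.3 0.2] gap 0.04292009371903477 0.0
dp tool mm [-167.6  166.1    1.2] rot deg [-0.  -0.   0.7] after-rot dp [-165.4  168.3    1.2]
```

Call:
jog_arm(
  hand=[0.5, 0.5, 0.5, 0.5, 0.5, 0.5, 0.5],
  dp=[
    [-33, 33, 0],
    [-33, 33, 0],
    [-33, 33, 0],
    [-33, 33, 0],
    [-33, 33, 0],
    [0, 0, 30],
    [0, 0, 30],
  ],
  delta_rot=[
    [0, 0, 0],
    [0, 0, 0],
    [0, 0, 0],
    [0, 0, 0],
    [0, 0, 0],
    [0, 0, 0],
    [0, 0, 0],
  ],
)

```text
t: 3.35
ee_pos: [0.6763, -0.0061, 0.1704]
orientation: [3.141, -0.0, 1.364]
force: [-0.1, 0.9, -0.8]
finger_gap: 0.043
grip_force: 0.0
```

```bash
python3 go.py .678 -.0085 .079 0
```

```text
t 3.35 pos [ 0.6763 -0.0061  0.1704] q [-0.09  0.57  0.09  1.55 -0.06  1.03 -0.19] F [-0.1  0.9 -0.8] gap 0.04297526218268869 0.0
dp tool mm [-2.   2.2 91.4] rot deg [ 0.  -0.   0.6] after-rot dp [-2.   2.2 91.4]
```

Call:
jog_arm(
  hand=[0.5, 0.5, 0.5, 0.5, 0.1, 0.1, 0.1, 0.1],
  dp=[
    [-2, 2, 25],
    [0, 0, 25],
    [0, 0, 25],
    [0, 0, 16],
    [0, 0, 0],
    [0, 0, 0],
    [0, 0, 0],
    [0, 0, 0],
  ],
  delta_rot=[
    [0, 0, 0],
    [0, 0, 0],
    [0, 0, 0],
    [0, 0, 0],
    [0, 0, 0],
    [0, 0, 0],
    [0, 0, 0],
    [0, 0, 0],
  ],
)

```text
t: 4.35
ee_pos: [0.6775, -0.0074, 0.0802]
orientation: [3.142, 0.0, 1.362]
force: [1.5, 0.7, -8.4]
finger_gap: 0.0173
grip_force: 21.5
```

Run:
```python
from go import *
h=np.array([.652,-.0525]);p=o['ee_pos'];print(p,o['finger_gap'],o['grip_force'],o['force'])
a0=np.arctan2(p[1]-h[1],p[0]-h[0]);r=np.hypot(*(p[:2]-h));print(np.degrees(a0),r)
a=np.linspace(a0,np.radians(-13),11);q=h+.0505*np.stack([np.cos(a),np.sin(a)],1);q[0]=p[:2]
print((R.inv().apply(np.c_[np.diff(q,axis=0),np.zeros(10)])*1e3).round(1))
```

```text
[ 0.67750139 -0.00735116  0.08023284] 0.017335299026398247 21.51349514722824 [ 1.46707432  0.73825024 -8.40654368]
60.540960445726306 0.05185305250882109
[[-3.6  5.6  0. ]
 [-3.1  5.7  0. ]
 [-3.8  5.2  0. ]
 [-4.4  4.7  0. ]
 [-5.   4.1  0. ]
 [-5.5  3.4  0. ]
 [-5.9  2.7  0. ]
 [-6.2  1.9  0. ]
 [-6.4  1.1  0. ]
 [-6.5  0.3  0. ]]
```

Call:
jog_arm(
  hand=[0.1, 0.1, 0.1, 0.1, 0.1, 0.1, 0.1, 0.1, 0.1, 0.1],
  dp=[
    [-3, 6, 0],
    [-3, 6, 0],
    [-4, 5, 0],
    [-4, 5, 0],
    [-5, 4, 0],
    [-5.5, 3.5, 0],
    [-6, 3, 0],
    [-6, 2, 0],
    [-6.5, 1, 0],
    [-6.5, 0, 0],
  ],
  delta_rot=[
    [0, 0, 0],
    [0, 0, 0],
    [0, 0, 0],
    [0, 0, 0],
    [0, 0, 0],
    [0, 0, 0],
    [0, 0, 0],
    [0, 0, 0],
    [0, 0, 0],
    [0, 0, 0],
  ],
)

```text
t: 5.6
ee_pos: [0.7034, -0.0595, 0.0804]
orientation: [3.14, -0.004, 1.364]
force: [5.6, 5.0, -10.8]
finger_gap: 0.017
grip_force: 21.2
```

Run:
```python
from go import *
h=np.array([.652,-.0525]);p=o['ee_pos'];print(p,o['finger_gap'],o['grip_force'],o['force'])
print(np.degrees(np.arctan2(p[1]-h[1],p[0]-h[0])),np.hypot(*(p[:2]-h)));to([.7027,-.0642,.080])
```

```text
[ 0.7034259  -0.05947175  0.08037861] 0.016971083673135927 21.21624380350113 [  5.62271108   4.97001127 -10.81092563]
-7.720450992821197 0.05189632789192304
dp tool mm [-4.8  0.3  0.4] rot deg [ 0.1 -0.3  0.6] after-rot dp [-4.8  0.3  0.4]
```

Call:
jog_arm(
  hand=[0.1, 0.1, 0.5, 0.5, 0.5, 0.5, 0.5, 0.5, 0.5, 0.5],
  dp=[
    [-4.5, 0, 0],
    [0, 0, 0],
    [0, 0, 0],
    [0, 0, 0],
    [0, 0, 0],
    [0, 0, -30],
    [0, 0, -40],
    [0, 0, -45],
    [0, 0, -45],
    [0, 0, 0],
  ],
  delta_rot=[
    [0, 0, 0],
    [0, 0, 0],
    [0, 0, 0],
    [0, 0, 0],
    [0, 0, 0],
    [0, 0, 0],
    [0, 0, 0],
    [0, 0, 0],
    [0, 0, 0],
    [0, 0, 0],
  ],
)

```text
t: 6.85
ee_pos: [0.704, -0.0682, 0.2464]
orientation: [3.132, -0.001, 1.361]
force: [-0.4, 0.3, 0.0]
finger_gap: 0.0429
grip_force: 0.0
```

Call:
jog_arm(
  hand=[0.6, 0.6, 0.6, 0.6, 0.6, 0.6, 0.6, 0.6, 0.6],
  dp=[
    [-40, -19, 0],
    [-40, -19, 0],
    [-40, -19, 0],
    [-40, -19, 0],
    [-40, -19, 0],
    [-40, -19, 0],
    [-40, -19, 0],
    [-38, -20, 0],
    [0, 0, 0],
  ],
  delta_rot=[
    [0, 0, 0],
    [0, 0, 0],
    [0, 0, 0],
    [0, 0, 0],
    [0, 0, 0],
    [0, 0, 0],
    [0, 0, 0],
    [0, 0, 0],
    [0, 0, 0],
  ],
)

```text
t: 7.98
ee_pos: [0.4811, -0.351, 0.2398]
orientation: [-3.14, 0.002, 1.353]
force: [0.5, 0.9, 0.2]
finger_gap: 0.0514
grip_force: 0.0
```

Run:
```python
from go import *
print(o['t'],o['ee_pos'],o['qpos'].round(2));to([.4835,-.341,.131])
a,_=snap('top','top1');b,_=snap('scene','scene1')
cv2.imwrite('pics/c2.png',np.hstack([cv2.resize(a[130:242,240:390],(400,300)),cv2.resize(b[190:302,230:380],(400,300))])[:,:,::-1])
```

```text
7.975 [ 0.48105797 -0.35100115  0.23980458] [ 0.42  0.37  0.2   1.7  -0.08  1.08  0.43]
dp tool mm [ 10.5   0.5 108.8] rot deg [-0.1  0.1  0. ] after-rot dp [ 10.3   0.2 108.8]
```

View pics/c2.png

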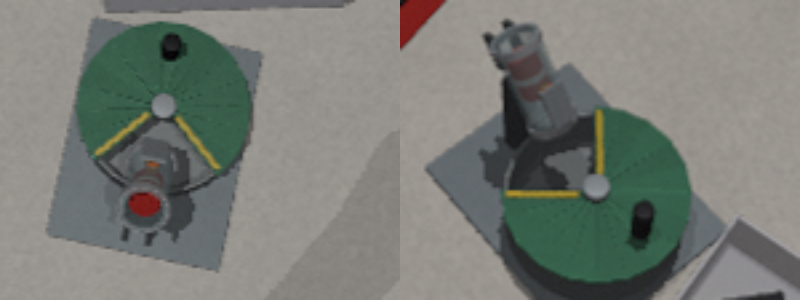

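The crop shows the opening, bounded by its yellow edges, centred under the tube's lower end, and the cartridge still in place at crop (145,203). Now I grip the rod.

Call:
jog_arm(
  hand=[0.6, 0.6, 0.6, 0.6, 0.6, 0.1, 0.1, 0.1, 0.1, 0.1],
  dp=[
    [10.5, 0.5, 0],
    [0, 0, 30],
    [0, 0, 30],
    [0, 0, 30],
    [0, 0, 17],
    [0, 0, 0],
    [0, 0, 0],
    [0, 0, 0],
    [0, 0, 0],
    [0, 0, 0],
  ],
  delta_rot=[
    [0, 0, 0],
    [0, 0, 0],
    [0, 0, 0],
    [0, 0, 0],
    [0, 0, 0],
    [0, 0, 0],
    [0, 0, 0],
    [0, 0, 0],
    [0, 0, 0],
    [0, 0, 0],
  ],
  squeeze=90,
)

```text
t: 9.32
ee_pos: [0.4882, -0.3368, 0.1338]
orientation: [3.141, 0.0, 1.361]
force: [-0.2, 1.2, 0.8]
finger_gap: 0.0197
grip_force: 87.8
```

```bash
python3 go.py .4835 -.341 .133 0
```

```text
t 9.325 pos [ 0.4882 -0.3368  0.1338] q [ 0.42  0.48  0.18  1.8  -0.11  0.87  0.44] F [-0.2  1.2  0.8] gap 0.019676722065119476 87.78716683387756
dp tool mm [-5.1 -3.8  0.8] rot deg [0.1 0.  0.5] after-rot dp [-5.1 -3.7  0.8]
```

Call:
jog_arm(
  hand=[0.6, 0.6, 0.6, 0.6, 0.6, 0.1, 0.1, 0.1, 0.1, 0.1],
  dp=[
    [0, 0, 0],
    [0, 0, 0],
    [-5, -3.5, 0],
    [0, 0, 0],
    [0, 0, 0],
    [0, 0, 0],
    [0, 0, 0],
    [0, 0, 0],
    [0, 0, 0],
    [0, 0, 0],
  ],
  delta_rot=[
    [0, 0, 0],
    [0, 0, 0],
    [0, 0, 0],
    [0, 0, 0],
    [0, 0, 0],
    [0, 0, 0],
    [0, 0, 0],
    [0, 0, 0],
    [0, 0, 0],
    [0, 0, 0],
  ],
  squeeze=90,
)

```text
t: 10.58
ee_pos: [0.4841, -0.3409, 0.1337]
orientation: [3.14, 0.0, 1.362]
force: [3.0, -0.1, 3.8]
finger_gap: 0.0201
grip_force: 87.8
```

```bash
python3 go.py .4835 -.341 .133 0
```

```text
t 10.575 pos [ 0.4841 -0.3409  0.1337] q [ 0.43  0.48  0.18  1.8  -0.11  0.87  0.45] F [ 3.  -0.1  3.8] gap 0.020085905234657603 87.80896425247192
dp tool mm [-0.2 -0.5  0.7] rot deg [0.1 0.  0.5] after-rot dp [-0.2 -0.5  0.7]
```

Call:
jog_arm(
  hand=[0.1, 0.1, 0.1, 0.1, 0.1, 0.1, 0.1, 0.1],
  dp=[
    [0, 0, -15],
    [0, 0, -30],
    [0, 0, -38],
    [0, 0, -38],
    [0, 0, -38],
    [0, 0, -38],
    [0, 0, -30],
    [0, 0, 0],
  ],
  delta_rot=[
    [0, 0, 0],
    [0, 0, 0],
    [0, 0, 0],
    [0, 0, 0],
    [0, 0, 0],
    [0, 0, 0],
    [0, 0, 0],
    [0, 0, 0],
  ],
)

```text
t: 11.58
ee_pos: [0.4838, -0.3416, 0.3631]
orientation: [3.138, 0.002, 1.361]
force: [-0.7, -0.1, -1.7]
finger_gap: 0.02
grip_force: 88.2
```

```bash
python3 go.py .45 -.009 .36 1
```

```text
t 11.575 pos [ 0.4838 -0.3416  0.3631] q [ 0.4   0.27  0.21  1.55 -0.06  1.32  0.41] F [-0.7 -0.1 -1.7] gap 0.020037135395142482 88.21346998214722
dp tool mm [ 318.2 -102.4    2.2] rot deg [-34.8  -0.1   0.5] after-rot dp [317.4 -87.8 -57.6]
```

Call:
jog_arm(
  hand=[0.1, 0.1, 0.1, 0.1, 0.1, 0.1, 0.1, 0.1, 0.1, 0.1],
  dp=[
    [16, -5, 0],
    [34, -11, 0],
    [34, -11, 0],
    [34, -11, 0],
    [34, -11, 0],
    [34, -11, 0],
    [34, -11, 0],
    [34, -11, 0],
    [34, -11, 0],
    [30, -9, 0],
  ],
  delta_rot=[
    [0, 0, 0],
    [0, 0, 0],
    [0, 0, 0],
    [0, 0, 0],
    [0, 0, 0],
    [0, 0, 0],
    [0, 0, 0],
    [0, 0, 0],
    [0, 0, 0],
    [0, 0, 0],
  ],
)

```text
t: 12.82
ee_pos: [0.4476, -0.0061, 0.3584]
orientation: [-3.138, 0.001, 1.363]
force: [0.1, -0.3, -0.6]
finger_gap: 0.02
grip_force: 88.2
```

Call:
jog_arm(
  hand=[0.1, 0.1, 0.1, 0.1, 0.1, 0.1, 0.1, 0.1],
  dp=[
    [0, 0, 0],
    [0, 0, 0],
    [0, 0, 0],
    [0, 0, 0],
    [0, 0, 0],
    [0, 0, 0],
    [0, 0, 0],
    [0, 0, 0],
  ],
  delta_rot=[
    [-5, 0, 0.5],
    [-6, 0, 0],
    [-6, 0, 0],
    [-6, 0, 0],
    [-6, 0, 0],
    [-6, 0, 0],
    [0, 0, 0],
    [0, 0, 0],
  ],
)

```text
t: 13.82
ee_pos: [0.4739, -0.0051, 0.349]
orientation: [2.548, 0.007, 1.349]
force: [-0.1, 0.2, -1.2]
finger_gap: 0.02
grip_force: 88.6
```

```bash
python3 go.py .470 -.0115 .2935 1
python3 - <<'E'
from go import *
a,_=snap('top','top2');b,_=snap('scene','scene2')
cv2.imwrite('pics/c3.png',np.hstack([cv2.resize(a[130:280,220:370],(400,400)),cv2.resize(b[130:280,190:340],(400,400))])[:,:,::-1])
E
```

```text
t 13.825 pos [ 0.4739 -0.0051  0.349 ] q [-0.11 -0.31 -0.1   2.27  0.36  0.66 -0.66] F [-0.1  0.2 -1.2] gap 0.020048071651142294 88.62874388694763
dp tool mm [ -6.7 -33.1  44.7] rot deg [-1.   0.4  0.1] after-rot dp [ -7.1 -33.9  44.1]
```

View pics/c3.png

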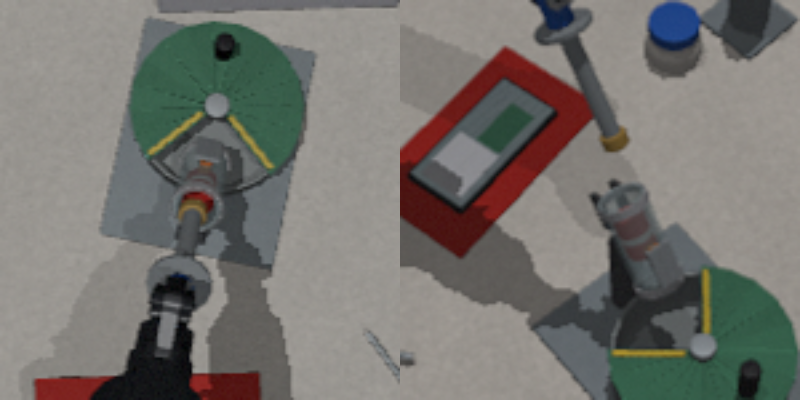

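The top crop shows the brass head at (192,208) over the mouth, and the scene crop shows the head at (613,140) above the tube. But joint 2 is at its limit, so I check reach with a planar model fitted to the logged poses.

Run:
```python
from go import *
from scipy.optimize import least_squares
Q=np.array([[-.39,.34,.02,1.74,-.01,1.06],[-.09,.57,.09,1.55,-.06,1.03],[.42,.37,.2,1.7,-.08,1.08],[.43,.48,.18,1.8,-.11,.87],[.40,.27,.21,1.55,-.06,1.32],[-.854,.501,-.427,1.55,.221,1.138],list(o['qpos'][:6])])
X=np.array([[.5495,.1894,.2312],[.6763,-.0061,.1704],[.481,-.351,.2398],[.4841,-.3409,.1337],[.4838,-.3416,.3631],[.2847,.5836,.2303],o['ee_pos']])
def fk(q,p):
    d1,a,ea,b,eb,L=p;r=lambda ax,v:Ro.from_euler(ax,v)
    z=np.zeros;M=r('z',-q[0])*r('y',q[1]);x=np.array([0,0,d1])+M.apply([0,0,a])
    M=M*r('z',-q[2]);x=x+M.apply([ea,0,0]);M=M*r('y',q[3]);x=x+M.apply([eb,0,b]);M=M*r('z',-q[4])*r('y',q[5])
    return x+M.apply([0,0,L]),M.apply([0,0,1])
f=lambda p:np.ravel([fk(q,p)[0]-x for q,x in zip(Q,X)])
s=least_squares(f,[.34,.45,0.0,.4,0.0,.25]);p=s.x;print(p.round(3),abs(s.fun).max());print(fk(Q[-1],p)[1],R.apply([0,0,1]))
m=np.array([.549,-.029,.178])
lo=np.array([-2.88,-.31,-1.54,.2,-1.41,.19]);hi=np.array([2.88,2.03,1.56,2.42,4.55,2.02])
for tl in(35,25,15,5,-5):     # tool tilt outward while rod stays on tube axis
  t=np.radians(tl);tz=-np.array([np.cos(AZ)*np.sin(t),np.sin(AZ)*np.sin(t),np.cos(t)])
  for back in(.160,.13,.038):
    g=m+A*(back);X0=g+tz*.019
    best=min((least_squares(lambda q:np.r_[(fk(q,p)[0]-X0)*10,(fk(q,p)[1]-tz)*3],np.clip(g0,lo+.01,hi-.01),bounds=(lo+.03,hi-.03)) for g0 in([0,0,0,2,0,.8],[0,.3,.3,1.8,-.5,.8],[-.3,.3,.8,2,-.8,.8],[.2,.3,-.8,2,.8,.8])),key=lambda s:s.cost)
    print(tl,back,'cost',best.cost.round(5),best.x.round(2))
```

```text
[ 0.401  0.549 -0.017  0.486  0.035  0.422] 0.02857191928907704
[ 0.54631894 -0.12910558 -0.82756714] [ 0.54631894 -0.12910558 -0.82756714]
35 0.16 cost 0.0 [-0.16 -0.26 -0.01  2.39  0.48  0.48]
35 0.13 cost 0.00036 [-0.83 -0.21  0.59  2.39  0.82  0.5 ]
35 0.038 cost 0.00012 [ 0.24  0.11 -0.34  2.39  1.28  0.22]
25 0.16 cost 0.0 [ 0.5  -0.21 -0.51  2.25 -0.    0.65]
25 0.13 cost 0.0 [-0.05 -0.11 -0.03  2.26  0.22  0.58]
25 0.038 cost 0.0 [-0.02  0.12 -0.02  2.25  0.31  0.36]
15 0.16 cost 0.0 [-0.28 -0.08  0.22  2.12  0.12  0.86]
15 0.13 cost 0.0 [-0.29 -0.02  0.26  2.12  0.1   0.79]
15 0.038 cost 0.0 [ 0.05  0.18 -0.05  2.11  0.12  0.6 ]
5 0.16 cost 0.0 [-0.2   0.03  0.21  1.98  0.01  1.04]
5 0.13 cost 0.0 [0.01 0.09 0.01 1.98 0.02 0.99]
5 0.038 cost 0.0 [-0.21  0.28  0.29  1.96 -0.09  0.83]
-5 0.16 cost 0.0 [-0.13  0.16  0.18  1.85 -0.04  1.22]
-5 0.13 cost 0.0 [-0.12  0.21  0.19  1.85 -0.06  1.18]
-5 0.038 cost 0.0 [ 0.52  0.43 -0.6   1.81  0.25  1.07]
```

Tool tilt of 35° is at joint 4's limit. I will put the rod back in the rack and regrip with the tool tilted 30° relative to the rod, so the tool is nearly upright at the tube.

Call:
jog_arm(
  hand=[0.1, 0.1, 0.1, 0.1, 0.1, 0.1, 0.1],
  dp=[
    [0, 0, 0],
    [0, 0, 0],
    [0, 0, 0],
    [0, 0, 0],
    [0, 0, 0],
    [0, 0, 0],
    [0, 0, 0],
  ],
  delta_rot=[
    [6, 0, 0],
    [6, 0, 0],
    [6, 0, 0],
    [6, 0, 0],
    [6, 0, 0],
    [4, 0, 0],
    [0, 0, 0],
  ],
)

```text
t: 14.8
ee_pos: [0.4762, -0.0063, 0.3497]
orientation: [3.138, 0.006, 1.347]
force: [-0.9, -1.4, -1.7]
finger_gap: 0.0197
grip_force: 88.8
```

```bash
python3 go.py .4841 -.3409 .36 0
```

```text
t 14.8 pos [ 0.4762 -0.0063  0.3497] q [-0.15  0.05  0.11  1.83  0.    1.26 -0.27] F [-0.9 -1.4 -1.7] gap 0.0197229484149092 88.76674890518188
dp tool mm [-324.5   82.1   -8.1] rot deg [ 0.2  0.4 -0.3] after-rot dp [-324.9   80.1  -10.3]
```

Call:
jog_arm(
  hand=[0.1, 0.1, 0.1, 0.1, 0.1, 0.1, 0.1, 0.1, 0.1, 0.1],
  dp=[
    [-36, 9, -5],
    [-36, 9, -5],
    [-36, 9, 0],
    [-36, 9, 0],
    [-36, 9, 0],
    [-36, 9, 0],
    [-36, 9, 0],
    [-36, 9, 0],
    [-36, 9, 0],
    [0, 0, 0],
  ],
  delta_rot=[
    [0.2, 0.4, -0.3],
    [0, 0, 0],
    [0, 0, 0],
    [0, 0, 0],
    [0, 0, 0],
    [0, 0, 0],
    [0, 0, 0],
    [0, 0, 0],
    [0, 0, 0],
    [0, 0, 0],
  ],
)

```text
t: 16.05
ee_pos: [0.4822, -0.3431, 0.36]
orientation: [3.141, 0.002, 1.348]
force: [-0.0, 0.5, -1.2]
finger_gap: 0.02
grip_force: 88.8
```

Call:
jog_arm(
  hand=[0.1, 0.1],
  dp=[
    [0, 0, 25],
    [0, 0, 0],
  ],
  delta_rot=[
    [0, 0, 0],
    [0, 0, 0],
  ],
)

```text
t: 16.3
ee_pos: [0.483, -0.3375, 0.3332]
orientation: [-3.138, -0.003, 1.355]
force: [0.1, 0.2, -1.5]
finger_gap: 0.0199
grip_force: 88.8
```

```bash
python3 go.py .4841 -.3409 .135 0;python3 - <<'E'
from go import *
b,_=snap('scene','scene3')
cv2.imwrite('pics/c4.png',cv2.resize(b[230:360,90:250],(640,520),interpolation=cv2.INTER_CUBIC)[:,:,::-1])
E
```

```text
t 16.3 pos [ 0.483  -0.3375  0.3332] q [ 0.26  0.29  0.39  1.6  -0.11  1.27  0.45] F [ 0.1  0.2 -1.5] gap 0.019932224576097526 88.77855062484741
dp tool mm [ -3.6   2.4 198.2] rot deg [-0.2 -0.1  0.1] after-rot dp [ -3.1   1.8 198.2]
```

View pics/c4.png

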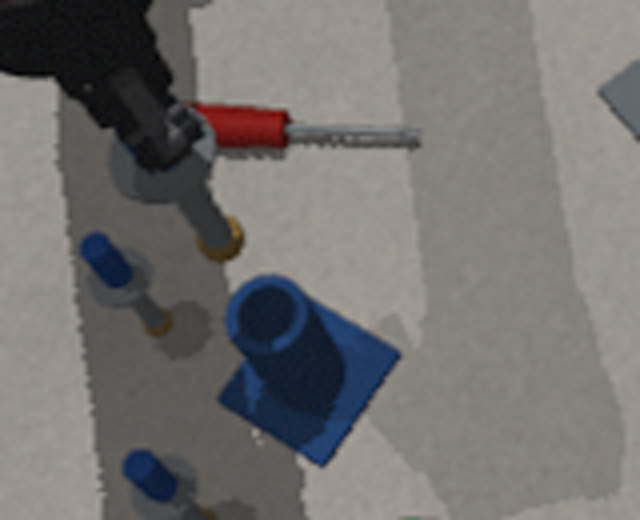

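The crop shows the rod hanging upright above the rack, with its brass head at (222,238) and the rack's rim at (265,315). I centre it, then lower.

Call:
jog_arm(
  hand=[0.1, 0.1, 0.1, 0.1, 0.1],
  dp=[
    [-3, 2, 20],
    [0, 0, 30],
    [0, 0, 30],
    [0, 0, 0],
    [0, 0, 0],
  ],
  delta_rot=[
    [0, 0, 0],
    [0, 0, 0],
    [0, 0, 0],
    [0, 0, 0],
    [0, 0, 0],
  ],
)

```text
t: 16.98
ee_pos: [0.4862, -0.3431, 0.2566]
orientation: [3.139, 0.0, 1.354]
force: [0.5, 0.2, -1.8]
finger_gap: 0.0198
grip_force: 88.7
```

```bash
python3 go.py .4841 -.3409 .135 0
```

```text
t 16.975 pos [ 0.4862 -0.3431  0.2566] q [ 0.28  0.36  0.38  1.69 -0.14  1.12  0.48] F [ 0.5  0.2 -1.8] gap 0.019808315864843058 88.6799168586731
dp tool mm [  1.7  -2.7 121.6] rot deg [0.1 0.  0.1] after-rot dp [  1.7  -2.5 121.6]
```

Call:
jog_arm(
  hand=[0.1, 0.1, 0.1, 0.1, 0.1, 0.1, 0.1, 0.1],
  dp=[
    [1.5, -2.5, 0],
    [0, 0, 0],
    [0, 0, 20],
    [0, 0, 25],
    [0, 0, 25],
    [0, 0, 25],
    [0, 0, 22],
    [0, 0, 0],
  ],
  delta_rot=[
    [0, 0, 0],
    [0, 0, 0],
    [0, 0, 0],
    [0, 0, 0],
    [0, 0, 0],
    [0, 0, 0],
    [0, 0, 0],
    [0, 0, 0],
  ],
)

```text
t: 17.98
ee_pos: [0.482, -0.3399, 0.1364]
orientation: [-3.138, -0.001, 1.354]
force: [-0.5, 0.1, -1.5]
finger_gap: 0.0197
grip_force: 88.7
```

```bash
python3 go.py .4841 -.3409 .135 0
```

```text
t 17.975 pos [ 0.482  -0.3399  0.1364] q [ 0.31  0.49  0.34  1.81 -0.2   0.89  0.52] F [-0.5  0.1 -1.5] gap 0.01974874125940811 88.67941617965698
dp tool mm [-0.5  2.3  1.4] rot deg [-0.2 -0.1  0.1] after-rot dp [-0.5  2.3  1.4]
```

Call:
jog_arm(
  hand=[0.1, 0.1, 0.7, 0.7, 0.7, 0.7, 0.7, 0.7, 0.7, 0.7],
  dp=[
    [0, 1.5, 2],
    [0, 0, 0],
    [0, 0, 0],
    [0, 0, 0],
    [0, 0, 0],
    [0, 0, -30],
    [0, 0, -35],
    [0, 0, -35],
    [0, 0, -35],
    [0, 0, 0],
  ],
  delta_rot=[
    [0, 0, 0],
    [0, 0, 0],
    [0, 0, 0],
    [0, 0, 0],
    [0, 0, 0],
    [0, 0, 0],
    [0, 0, 0],
    [0, 0, 0],
    [0, 0, 0],
    [0, 0, 0],
  ],
)

```text
t: 19.23
ee_pos: [0.4861, -0.3424, 0.2742]
orientation: [3.136, 0.001, 1.353]
force: [-0.1, -0.3, -0.3]
finger_gap: 0.0599
grip_force: 0.0
```

Call:
jog_arm(
  hand=[0.7, 0.7, 0.7, 0.7, 0.7, 0.7, 0.7, 0.7],
  dp=[
    [0, 0, 0],
    [0, 0, 0],
    [0, 0, 0],
    [0, 0, 0],
    [0, 0, 0],
    [0, 0, 0],
    [0, 0, 0],
    [0, 0, 0],
  ],
  delta_rot=[
    [0, 0, -8.5],
    [0, 0, -8.5],
    [0, 0, -8.5],
    [0, 0, -8.5],
    [0, 0, -8.5],
    [0, 0, -8.5],
    [0, 0, -8.5],
    [0, 0, -8],
  ],
)

```text
t: 20.23
ee_pos: [0.4839, -0.3407, 0.2694]
orientation: [3.141, -0.003, 2.536]
force: [-0.3, -0.6, 0.2]
finger_gap: 0.0598
grip_force: 0.0
```

Call:
jog_arm(
  hand=[0.7, 0.7, 0.7, 0.7, 0.7],
  dp=[
    [0, 0, 0],
    [0, 0, 0],
    [0, 0, 0],
    [0, 0, 0],
    [0, 0, 0],
  ],
  delta_rot=[
    [0, 7.5, 0],
    [0, 7.5, 0],
    [0, 7.5, 0],
    [0, 7.5, 0],
    [0, 0, 0],
  ],
)

```text
t: 20.85
ee_pos: [0.4842, -0.3407, 0.2654]
orientation: [-3.141, -0.532, 2.532]
force: [-0.5, -0.2, -0.5]
finger_gap: 0.0596
grip_force: 0.0
```

```bash
cat >> go.py <<'E'
def pose(azx,tilt,p,off=0):  # tool x az (deg) when upright, tilt: tool z toward +x by tilt deg; p grasp point; off backs along tool z (mm)
    T=Ro.from_euler('xyz',[180,0,azx],degrees=True)*Ro.from_euler('y',tilt,degrees=True)
    tz=T.apply([0,0,1]);X=np.array(p)+(.019-off/1e3)*tz;d=X-o['ee_pos']
    print('t',round(o['t'],2),'pos',o['ee_pos'].round(4),'q',o['qpos'].round(2),'F',o['force'].round(1),'gap',round(o['finger_gap'],4))
    print('dp',(R.inv().apply(d)*1e3).round(1),'rot',np.degrees((R.inv()*T).as_rotvec()).round(1),'dp after rot',(T.inv().apply(d)*1e3).round(1))
E
python3 - <<'E'
from go import *
snap('top','top4');D=np.load('top4.npz');W=world('top',D['d']);S=snap('scene','scene4');V=world('scene',S[1])
for n,W in(('t',W),('s',V)):
  m=(np.hypot(W[...,0]-.484,W[...,1]+.34)<.018)&(abs(W[...,2]-.179)<.006)
  print(n,m.sum(),W[m].mean(0) if m.any() else '')
pose(145,30,[.4835,-.341,.153])
E
```

```text
t 80 [ 0.48574424 -0.34253724  0.17732976]
s 59 [ 0.49003347 -0.34212166  0.1792207 ]
t 20.85 pos [ 0.4842 -0.3407  0.2654] q [ 0.48  0.71  0.18  1.2  -0.1   1.77  1.61] F [-0.5 -0.2 -0.5] gap 0.0596
dp [-56.8  -0.6 116.1] rot [-0.  -0.5  0. ] dp after rot [-55.9  -0.6 116.5]
```

Call:
jog_arm(
  hand=[0.7, 0.7, 0.7, 0.7, 0.7, 0.7, 0.7],
  dp=[
    [-28, 0, 0],
    [-28, 0, 0],
    [0, 0, 30],
    [0, 0, 30],
    [0, 0, 30],
    [0, 0, 25],
    [0, 0, 0],
  ],
  delta_rot=[
    [0, 0, 0],
    [0, 0, 0],
    [0, 0, 0],
    [0, 0, 0],
    [0, 0, 0],
    [0, 0, 0],
    [0, 0, 0],
  ],
)

```text
t: 21.82
ee_pos: [0.4759, -0.3349, 0.1439]
orientation: [3.141, -0.524, 2.532]
force: [0.0, 0.2, 0.2]
finger_gap: 0.0602
grip_force: 0.0
```

Run:
```python
from go import *
pose(145,30,[.4845,-.342,.153])
```

```text
t 21.82 pos [ 0.4759 -0.3349  0.1439] q [ 0.48  0.8   0.17  1.33 -0.11  1.54  1.62] F [0.  0.2 0.2] gap 0.0602
dp [-5.1 -0.9  5.5] rot [ 0.  -0.   0.1] dp after rot [-5.1 -0.9  5.5]
```

Call:
jog_arm(
  hand=[0.7, 0.7, 0.1, 0.1, 0.1, 0.1, 0.1, 0.1],
  dp=[
    [-4.5, -1, 5],
    [0, 0, 0],
    [0, 0, 0],
    [0, 0, 0],
    [0, 0, 0],
    [0, 0, 0],
    [0, 0, 0],
    [0, 0, 0],
  ],
  delta_rot=[
    [0, 0, 0],
    [0, 0, 0],
    [0, 0, 0],
    [0, 0, 0],
    [0, 0, 0],
    [0, 0, 0],
    [0, 0, 0],
    [0, 0, 0],
  ],
  squeeze=110,
)

```text
t: 22.82
ee_pos: [0.4778, -0.3379, 0.1369]
orientation: [-3.141, -0.523, 2.531]
force: [0.6, -2.9, 5.4]
finger_gap: 0.02
grip_force: 107.2
```

Run:
```python
from go import *
pose(145,30,[.4845,-.342,.153]);print(o['grip_force'],(o['ee_pos']-.019*R.apply([0,0,1])).round(4))
```

```text
t 22.82 pos [ 0.4778 -0.3379  0.1369] q [ 0.48  0.81  0.17  1.33 -0.11  1.54  1.62] F [ 0.6 -2.9  5.4] gap 0.02
dp [1.3 0.5 1.2] rot [-0.  0.  0.] dp after rot [1.3 0.5 1.2]
107.23640084266663 [ 0.4856 -0.3433  0.1534]
```

Call:
jog_arm(
  hand=[0.1, 0.1, 0.1, 0.1, 0.1, 0.1, 0.1, 0.1],
  dp=[
    [7.5, 0, -13],
    [15, 0, -26],
    [18, 0, -31],
    [18, 0, -31],
    [18, 0, -31],
    [18, 0, -31],
    [15, 0, -26],
    [0, 0, 0],
  ],
  delta_rot=[
    [0, 0, 0],
    [0, 0, 0],
    [0, 0, 0],
    [0, 0, 0],
    [0, 0, 0],
    [0, 0, 0],
    [0, 0, 0],
    [0, 0, 0],
  ],
)

```text
t: 23.82
ee_pos: [0.4781, -0.3376, 0.3575]
orientation: [3.141, -0.52, 2.532]
force: [0.8, -0.4, -2.9]
finger_gap: 0.0199
grip_force: 107.5
```

Run:
```python
from go import *
pose(167.5,-5,[.44,-.005,.36])
```

```text
t 23.82 pos [ 0.4781 -0.3376  0.3575] q [ 0.48  0.64  0.19  1.12 -0.09  1.91  1.61] F [ 0.8 -0.4 -2.9] gap 0.0199
dp [182.9 251.5 123.7] rot [  4.9 -34.3 -22.2] dp after rot [108.6 316.5   7. ]
```

Call:
jog_arm(
  hand=[0.1, 0.1, 0.1, 0.1, 0.1, 0.1],
  dp=[
    [0, 0, 0],
    [0, 0, 0],
    [0, 0, 0],
    [0, 0, 0],
    [0, 0, 0],
    [0, 0, 0],
  ],
  delta_rot=[
    [1, -6.9, -4.45],
    [1, -6.9, -4.45],
    [1, -6.9, -4.45],
    [1, -6.9, -4.45],
    [1, -6.9, -4.45],
    [0, 0, 0],
  ],
)

```text
t: 24.58
ee_pos: [0.4745, -0.3361, 0.3538]
orientation: [3.141, 0.083, 2.922]
force: [-0.8, -0.0, -1.1]
finger_gap: 0.0198
grip_force: 107.7
```

Call:
jog_arm(
  hand=[0.1, 0.1, 0.1, 0.1, 0.1, 0.1, 0.1, 0.1, 0.1, 0.1],
  dp=[
    [12, 35, 0],
    [12, 35, 0],
    [12, 35, 0],
    [12, 35, 0],
    [12, 35, 0],
    [12, 35, 0],
    [12, 35, 0],
    [12, 35, 0],
    [12, 35, 0],
    [0, 0, 0],
  ],
  delta_rot=[
    [0, 0, 0],
    [0, 0, 0],
    [0, 0, 0],
    [0, 0, 0],
    [0, 0, 0],
    [0, 0, 0],
    [0, 0, 0],
    [0, 0, 0],
    [0, 0, 0],
    [0, 0, 0],
  ],
)

```text
t: 25.82
ee_pos: [0.4402, -0.0031, 0.3449]
orientation: [-3.141, 0.082, 2.928]
force: [-0.5, -0.2, -1.4]
finger_gap: 0.0195
grip_force: 107.9
```

Run:
```python
from go import *
m=np.array([.549,-.029,.178])
pose(167.5,-5,m+A*.1654)
a,_=snap('top','top5');b,_=snap('scene','scene5')
cv2.imwrite('pics/c5.png',np.hstack([cv2.resize(a[130:250,230:350],(400,400),interpolation=2),cv2.resize(b[130:250,200:320],(400,400),interpolation=2)])[:,:,::-1])
g=o['ee_pos']-.019*R.apply([0,0,1]);u=R.apply([-.5,0,.866]);print('tip expect',g+.1454*u,'u',u,-A)
for n in('top','scene'):
    c=ctrl.camera_model(n)
    for X in(g+.1454*u,g+.0414*u,m,m-.09*A):
        q=c['mtx']@(c['R']@X+np.ravel(c['t']));print(n,np.round(q[:2]/q[2],1))
```

```text
t 25.82 pos [ 0.4402 -0.0031  0.3449] q [ 0.14 -0.07 -0.21  1.96  0.01  1.17  1.29] F [-0.5 -0.2 -1.4] gap 0.0195
dp [-14.4  -1.8  51.7] rot [ 0.  -0.3  0.3] dp after rot [-14.1  -1.7  51.7]
tip expect [ 0.51961609 -0.02032965  0.24427553] u [ 0.55650271 -0.12069635 -0.82200555] [ 0.55998038 -0.12414466 -0.81915204]
top [290.5 219.5]
top [285.5 248.7]
top [293.4 207.6]
top [296.6 189. ]
scene [263.1 178.3]
scene [242.5 135.1]
scene [272.4 204.8]
scene [287.6 236.5]
```

View pics/c5.png

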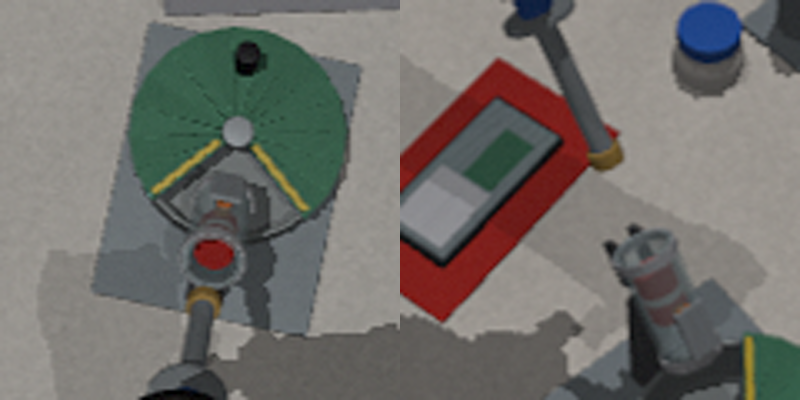

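The head sits where expected, at (262,177) in the scene picture and (292,217) in the top one. The rim looks 1–2 px off my estimate, so I overlay the model on an enlarged view.

Run:
```python
from go import *
m=np.array([.549,-.029,.178]);ex=np.array([np.cos(AZ-np.pi/2),np.sin(AZ-np.pi/2),0]);ey=np.cross(A,ex)
out=[]
for n,f,(u0,v0) in(('top','top1',(272,183)),('scene','scene1',(252,188))):
    im=np.load(f+'.npz')['im'];s=8;w=50
    c=cv2.resize(np.ascontiguousarray(im[v0:v0+w,u0:u0+w,::-1]),None,fx=s,fy=s,interpolation=cv2.INTER_CUBIC)
    C=ctrl.camera_model(n);th=np.linspace(0,6.3,60)
    for back,r,col in((0,.0205,(0,255,255)),(.09,.0205,(255,255,0)),(.018,.014,(0,255,0))):
        X=m-back*A+r*(np.cos(th)[:,None]*ex+np.sin(th)[:,None]*ey)
        q=(C['R']@X.T).T+np.ravel(C['t']);q=q@C['mtx'].T;q=q[:,:2]/q[:,2:]
        p=((q-[u0,v0]+.5)*s).round().astype(int)
        cv2.polylines(c,[p.reshape(-1,1,2)],0,col,1)
    out.append(c)
cv2.imwrite('pics/c6.png',np.hstack(out))
```

```text
(no output)
```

View pics/c6.png

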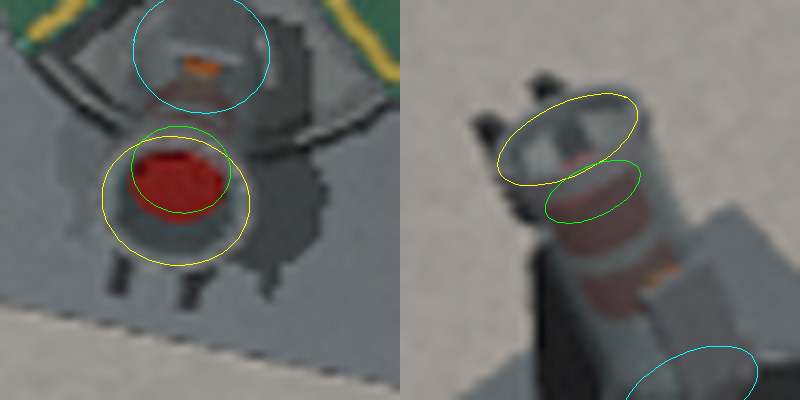

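The yellow rim ellipse fits to about 5 px in the 8x crop. The true rim centre is near (181,197) in the top view and (574,140) in the scene view, so I shift the mouth estimate to (0.551,-0.030).

Call:
jog_arm(
  hand=[0.1, 0.1, 0.1, 0.1, 0.1],
  dp=[
    [-5, -2, 17],
    [-5, 0, 17],
    [-6, 0, 18],
    [0, 0, 0],
    [0, 0, 0],
  ],
  delta_rot=[
    [0, -0.3, 0.3],
    [0, 0, 0],
    [0, 0, 0],
    [0, 0, 0],
    [0, 0, 0],
  ],
)

```text
t: 26.55
ee_pos: [0.4603, -0.0137, 0.2955]
orientation: [-3.141, 0.091, 2.917]
force: [0.7, -0.6, -2.5]
finger_gap: 0.0197
grip_force: 107.9
```

Run:
```python
from go import *
m=np.array([.551,-.030,.178])
pose(167.5,-5,m+A*.1654)
g=o['ee_pos']-.019*R.apply([0,0,1]);u=R.apply([-.5,0,.866]);v=g+.1454*u-m;print('tip rel mouth: along',v@A*1e3,'perp',(v-v@A*A)*1e3)
a,_=snap('top','top6');b,_=snap('scene','scene6')
cv2.imwrite('pics/c7.png',np.hstack([cv2.resize(a[180:240,265:325],(400,400),interpolation=2),cv2.resize(b[160:220,240:300],(400,400),interpolation=2)])[:,:,::-1])
```

```text
t 26.55 pos [ 0.4603 -0.0137  0.2955] q [ 0.15  0.01 -0.2   2.    0.03  1.05  1.28] F [ 0.7 -0.6 -2.5] gap 0.0197
dp [1.2 3.7 0.8] rot [-0.   0.2 -0.4] dp after rot [1.2 3.7 0.8]
tip rel mouth: along 20.140445386906165 perp [ 0.56650883 -4.4957008   1.06860637]
```

View pics/c7.png

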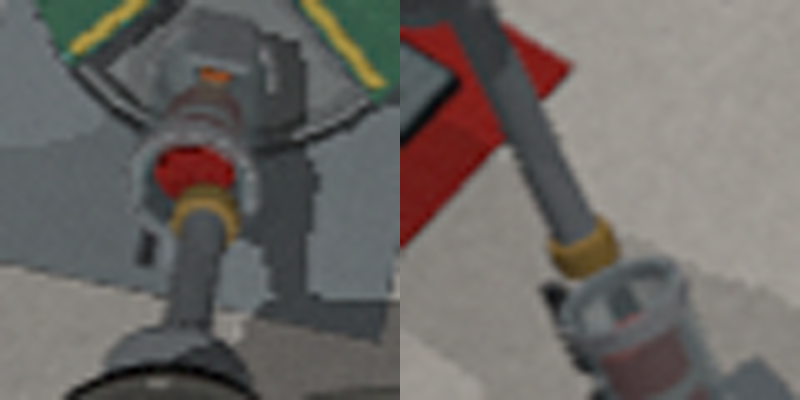

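The head at top-crop (207,215) is right of the rim centre (197,185). This agrees with the computed 4 mm offset, so I correct it and enter.

Call:
jog_arm(
  hand=[0.1, 0.1, 0.1],
  dp=[
    [1, 3.5, 0],
    [0, 0, 0],
    [0, 0, 0],
  ],
  delta_rot=[
    [0, 0.2, -0.4],
    [0, 0, 0],
    [0, 0, 0],
  ],
)

```text
t: 27.02
ee_pos: [0.46, -0.0093, 0.2953]
orientation: [-3.141, 0.088, 2.926]
force: [-0.4, -0.1, -0.6]
finger_gap: 0.0197
grip_force: 107.9
```

```bash
cat > ck.py <<'E'
from go import *
m=np.array([.551,-.030,.178])
g=o['ee_pos']-.019*R.apply([0,0,1]);u=R.apply([-.5,0,.866]);v=g+.1454*u-m;e=v-v@A*A
print('t',o['t'],'along',(v@A*1e3).round(1),'perp world',(e*1e3).round(1),'fix tool',(-R.inv().apply(e)*1e3).round(1),'F',o['force'].round(1),'adv dir tool',R.inv().apply(-A).round(3),'gap',o['finger_gap'],o['grip_force'])
E
python3 ck.py
```

```text
t 27.025 along 20.7 perp world [0.4 0.5 0.2] fix tool [ 0.3 -0.6  0.2] F [-0.4 -0.1 -0.6] adv dir tool [-0.499 -0.001  0.866] gap 0.01974939761572772 107.87781357765198
```

Call:
jog_arm(
  hand=[0.1, 0.1, 0.1, 0.1, 0.1],
  dp=[
    [-4, 0, 7],
    [-4, 0, 7],
    [-4, 0, 7],
    [-4, 0, 7],
    [0, 0, 0],
  ],
  delta_rot=[
    [0, 0, 0],
    [0, 0, 0],
    [0, 0, 0],
    [0, 0, 0],
    [0, 0, 0],
  ],
)

```text
t: 27.65
ee_pos: [0.4777, -0.0135, 0.2677]
orientation: [-3.141, 0.086, 2.925]
force: [-0.4, 1.2, -1.9]
finger_gap: 0.0198
grip_force: 107.9
```

```bash
python3 ck.py
```

```text
t 27.65 along -12.4 perp world [-0.5  0.4 -0.4] fix tool [-0.7 -0.3 -0.4] F [-0.4  1.2 -1.9] adv dir tool [-0.501 -0.     0.865] gap 0.019754498508374668 107.8790831565857
```

Call:
jog_arm(
  hand=[0.1, 0.1, 0.1, 0.1, 0.1, 0.1],
  dp=[
    [-3.5, 0, 6],
    [-3.5, 0, 6],
    [-3.5, 0, 6],
    [-3.5, 0, 6],
    [-3.5, 0, 6],
    [-3.5, 0, 6],
  ],
  delta_rot=[
    [0, 0, 0],
    [0, 0, 0],
    [0, 0, 0],
    [0, 0, 0],
    [0, 0, 0],
    [0, 0, 0],
  ],
)

```text
t: 28.4
ee_pos: [0.4948, -0.0158, 0.2404]
orientation: [-3.139, 0.075, 2.926]
force: [-72.9, 12.4, 106.3]
finger_gap: 0.0198
grip_force: 119.3
```

```bash
python3 ck.py
```

```text
t 28.4 along -44.7 perp world [-2.7  2.2 -2.2] fix tool [-3.2 -1.6 -1.9] F [-72.9  12.4 106.3] adv dir tool [-0.511  0.001  0.86 ] gap 0.019832651281992363 119.31589365005493
```

Force jumped to about 129 N along the bore: the head has caught on something, probably the clip. I back off and look.

Call:
jog_arm(
  hand=[0.1, 0.1, 0.1],
  dp=[
    [4, 0, -7],
    [0, 0, 0],
    [0, 0, 0],
  ],
  delta_rot=[
    [0, 0, 0],
    [0, 0, 0],
    [0, 0, 0],
  ],
)

```text
t: 28.78
ee_pos: [0.4955, -0.0167, 0.2436]
orientation: [-3.141, 0.086, 2.926]
force: [-16.8, 3.7, 23.7]
finger_gap: 0.02
grip_force: 109.8
```

```bash
python3 ck.py
python3 - <<'E'
from go import *
a,_=snap('top','top7');b,_=snap('scene','scene7')
cv2.imwrite('pics/c8.png',np.hstack([cv2.resize(a[170:230,265:325],(400,400),interpolation=2),cv2.resize(b[180:250,240:310],(400,400),interpolation=2)])[:,:,::-1])
E
```

```text
t 28.775 along -42.5 perp world [0.4 1.  0.1] fix tool [ 0.1 -1.   0.1] F [-16.8   3.7  23.7] adv dir tool [-0.501 -0.001  0.865] gap 0.020035966003170643 109.77556943893433
```

View pics/c8.png

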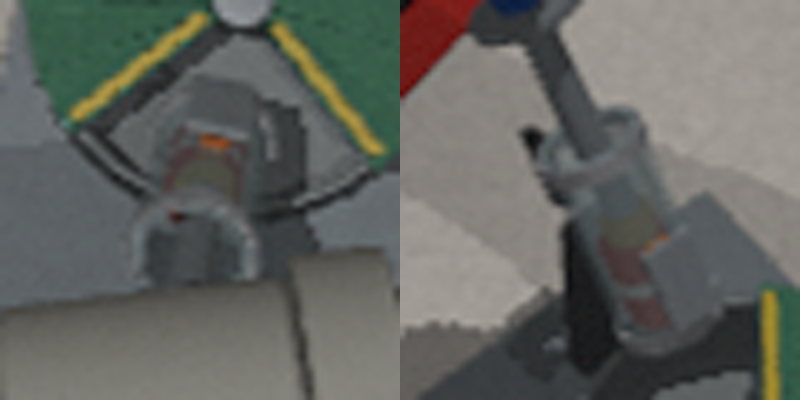

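The scene crop shows the cartridge moved partway down, with the brass head behind it at (630,220) right at the clip's edge (655,243). I back off slightly, shift the head to the lower side of the bore and push slowly.

Call:
jog_arm(
  hand=[0.1, 0.1, 0.1, 0.1],
  dp=[
    [3, 0, -5],
    [3, 0, 2],
    [0, 0, 0],
    [0, 0, 0],
  ],
  delta_rot=[
    [0, 0, 0],
    [0, 0, 0],
    [0, 0, 0],
    [0, 0, 0],
  ],
)

```text
t: 29.38
ee_pos: [0.4907, -0.0163, 0.2431]
orientation: [-3.141, 0.087, 2.925]
force: [0.7, 0.4, -1.8]
finger_gap: 0.0197
grip_force: 108.4
```

```bash
python3 ck.py
```

```text
t 29.375 along -40.1 perp world [-3.   1.  -2.2] fix tool [-3.3 -0.4 -1.9] F [ 0.7  0.4 -1.8] adv dir tool [-0.5   -0.     0.866] gap 0.019676622883065053 108.42680811882019
```

Call:
jog_arm(
  hand=[0.1, 0.1, 0.1],
  dp=[
    [-1.5, 0, 2.6],
    [-1.5, 0, 2.6],
    [0, 0, 0],
  ],
  delta_rot=[
    [0, 0, 0],
    [0, 0, 0],
    [0, 0, 0],
  ],
)

```text
t: 29.75
ee_pos: [0.4942, -0.017, 0.2388]
orientation: [-3.141, 0.087, 2.925]
force: [-2.5, 0.5, 1.7]
finger_gap: 0.02
grip_force: 108.4
```

```bash
python3 ck.py
```

```text
t 29.75 along -45.7 perp world [-2.6  1.1 -1.9] fix tool [-2.9 -0.5 -1.7] F [-2.5  0.5  1.7] adv dir tool [-0.5   -0.     0.866] gap 0.019978113515885236 108.3638334274292
```

Call:
jog_arm(
  hand=[0.1, 0.1, 0.1],
  dp=[
    [-1.5, 0, 2.6],
    [-1.5, 0, 2.6],
    [-1.5, 0, 2.6],
  ],
  delta_rot=[
    [0, 0, 0],
    [0, 0, 0],
    [0, 0, 0],
  ],
)

```text
t: 30.12
ee_pos: [0.4989, -0.018, 0.2318]
orientation: [-3.141, 0.087, 2.925]
force: [-7.0, 0.4, 6.6]
finger_gap: 0.02
grip_force: 108.3
```

```bash
python3 ck.py
```

```text
t 30.125 along -54.2 perp world [-2.7  1.1 -2. ] fix tool [-3.  -0.5 -1.7] F [-7.   0.4  6.6] adv dir tool [-0.5   -0.     0.866] gap 0.020038158970458034 108.31924438476562
```

Call:
jog_arm(
  hand=[0.1, 0.1, 0.1, 0.1, 0.1, 0.1],
  dp=[
    [-2, 0, 3.5],
    [-2, 0, 3.5],
    [-2, 0, 3.5],
    [-2, 0, 3.5],
    [-2, 0, 3.5],
    [-2, 0, 3.5],
  ],
  delta_rot=[
    [0, 0, 0],
    [0, 0, 0],
    [0, 0, 0],
    [0, 0, 0],
    [0, 0, 0],
    [0, 0, 0],
  ],
)

```text
t: 30.88
ee_pos: [0.5129, -0.0211, 0.2111]
orientation: [-3.141, 0.088, 2.925]
force: [0.1, 0.3, -1.7]
finger_gap: 0.0197
grip_force: 108.5
```

```bash
python3 ck.py
```

```text
t 30.875 along -79.4 perp world [-2.7  1.1 -2. ] fix tool [-3.1 -0.5 -1.8] F [ 0.1  0.3 -1.7] adv dir tool [-0.5   -0.001  0.866] gap 0.019704605622132422 108.49319100379944
```

Call:
jog_arm(
  hand=[0.1, 0.1, 0.1, 0.1, 0.1],
  dp=[
    [-2, 0, 3.5],
    [-2, 0, 3.5],
    [-2, 0, 3.5],
    [-2, 0, 3.5],
    [0, 0, 0],
  ],
  delta_rot=[
    [0, 0, 0],
    [0, 0, 0],
    [0, 0, 0],
    [0, 0, 0],
    [0, 0, 0],
  ],
)

```text
t: 31.5
ee_pos: [0.5216, -0.0231, 0.1979]
orientation: [-3.141, 0.087, 2.925]
force: [0.9, 0.2, -1.2]
finger_gap: 0.0201
grip_force: 108.5
```

```bash
python3 ck.py
```

```text
t 31.5 along -95.4 perp world [-3.   1.1 -2.2] fix tool [-3.3 -0.5 -1.9] F [ 0.9  0.2 -1.2] adv dir tool [-0.5   -0.     0.866] gap 0.020058809874607307 108.47067832946777
```

Call:
jog_arm(
  hand=[0.1, 0.1, 0.1, 0.1],
  dp=[
    [-1, 0, 1.7],
    [-1, 0, 1.7],
    [-1, 0, 1.7],
    [0, 0, 0],
  ],
  delta_rot=[
    [0, 0, 0],
    [0, 0, 0],
    [0, 0, 0],
    [0, 0, 0],
  ],
)

```text
t: 32.0
ee_pos: [0.525, -0.0238, 0.1936]
orientation: [-3.141, 0.087, 2.925]
force: [-2.0, 0.2, 1.6]
finger_gap: 0.0197
grip_force: 108.6
```

```bash
python3 ck.py
```

```text
t 32.0 along -100.8 perp world [-2.7  1.1 -2. ] fix tool [-3.  -0.5 -1.7] F [-2.   0.2  1.6] adv dir tool [-0.5   -0.     0.866] gap 0.019739832451730676 108.60489964485168
```

Call:
jog_arm(
  hand=[0.1, 0.1],
  dp=[
    [-0.5, 0, 0.9],
    [0, 0, 0],
  ],
  delta_rot=[
    [0, 0, 0],
    [0, 0, 0],
  ],
)

```text
t: 32.25
ee_pos: [0.5253, -0.0238, 0.1933]
orientation: [-3.141, 0.087, 2.925]
force: [-5.1, 0.5, 7.5]
finger_gap: 0.0197
grip_force: 108.9
```

```bash
python3 ck.py
```

```text
t 32.25 along -101.2 perp world [-2.6  1.2 -2. ] fix tool [-3.  -0.6 -1.7] F [-5.1  0.5  7.5] adv dir tool [-0.5   -0.     0.866] gap 0.019730055357705625 108.90634775161743
```

Call:
jog_arm(
  hand=[0.7, 0.7, 0.7, 0.7, 0.7, 0.7, 0.7, 0.7, 0.7, 0.7],
  dp=[
    [0, 0, 0],
    [0, 0, 0],
    [0, 0, 0],
    [0, 0, -10],
    [0, 0, -20],
    [0, 0, -30],
    [0, 0, -30],
    [0, 0, -30],
    [0, 0, -20],
    [0, 0, 0],
  ],
  delta_rot=[
    [0, 0, 0],
    [0, 0, 0],
    [0, 0, 0],
    [0, 0, 0],
    [0, 0, 0],
    [0, 0, 0],
    [0, 0, 0],
    [0, 0, 0],
    [0, 0, 0],
    [0, 0, 0],
  ],
)

```text
t: 33.5
ee_pos: [0.5147, -0.0211, 0.3343]
orientation: [3.142, 0.092, 2.925]
force: [-0.1, 0.9, -0.4]
finger_gap: 0.0596
grip_force: 0.0
```

Call:
jog_arm(
  hand=[0.7, 0.7, 0.7, 0.7, 0.7],
  dp=[
    [0, 40, 0],
    [0, 40, 0],
    [0, 40, 0],
    [0, 40, 0],
    [0, 0, 0],
  ],
  delta_rot=[
    [0, 0, 0],
    [0, 0, 0],
    [0, 0, 0],
    [0, 0, 0],
    [0, 0, 0],
  ],
)

```text
t: 34.12
ee_pos: [0.5472, 0.1393, 0.3305]
orientation: [3.141, 0.085, 2.932]
force: [0.5, -0.4, -0.7]
finger_gap: 0.0599
grip_force: 0.0
```

```bash
python3 ck.py
python3 - <<'E'
from go import *
a,_=snap('top','top9');b,_=snap('scene','scene9')
cv2.imwrite('pics/c9.png',np.hstack([cv2.resize(a[130:250,230:350],(400,400),interpolation=2),cv2.resize(b[170:290,220:340],(400,400),interpolation=2)])[:,:,::-1])
E
```

```text
t 34.125 along 19.1 perp world [ 86.7 149.9  36.5] fix tool [  56.4 -164.7   31.8] F [ 0.5 -0.4 -0.7] adv dir tool [-0.502 -0.005  0.865] gap 0.0598858727841064 0.0
```

View pics/c9.png

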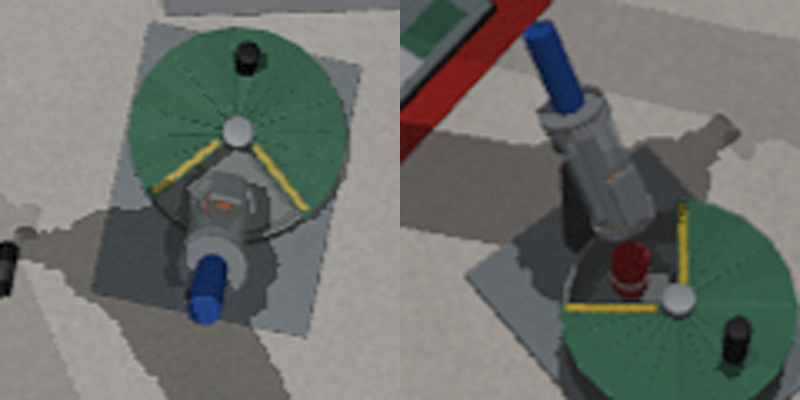

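The scene crop shows the rod seated with its collar on the rim (575,110) and the red cartridge down in the canister at (630,268). I check its height before handing in.

Run:
```python
from go import *
D=np.load('scene9.npz');W=world('scene',D['d']);im=D['im'].astype(int)
m=(im[...,0]>1.8*im[...,1])&(im[...,0]>60)&(np.hypot(W[...,0]-.652,W[...,1]+.0525)<.085)&(W[...,2]<.1)&(im[...,1]<60)
q=W[m];print(len(q),np.percentile(q,[3,50,97],axis=0).round(4))
```

```text
91 [[ 0.5918 -0.0517  0.0141]
 [ 0.6028 -0.04    0.0515]
 [ 0.6138 -0.0131  0.0559]]
```

```bash
python3 -c "
from cell import ctrl
print(ctrl.hand_in())"
```

```text
the job is handed in; nothing more can be done
None
```

I handed the job in with the opening under the tube, the cartridge in the canister and the rod home and released, but the wrist force read about 129 N (limit 120 N) when the rod head caught on the clip, which may fail the run.

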